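# Hold the control rack in the corner of the rack reader

### The job

Two sample racks are waiting; put the one that holds the green-capped control vial on the code reader's glass, lengthwise as the outline there shows, one short end square against the metal fence at the back and its side up to the small stop block. Hold it there for the scan with one diagonal push, firmly down onto the glass and into the fence at the same time (hand pressure, it is glass), and finish while still holding and pushing it; do not let go. Keep the vials in their racks and leave the other rack and everything else on the desk where they are.

Things in the scene. Friction and masses are not known exactly. Their poses are not given: they have to be found in the camera images.
- reader: white bench-top rack reader, fixed to the desk; its position and heading differ each time. Origin on the desk, straight below the seat. Its x points from the open front to the fence, y to the left, z up. Case from x -102 to +162 mm, y -92 to +92 mm; behind the fence a housing rises to 88 mm above the desk
- reader_seat (a point): point on the glass at the centre of the outlined place for the rack, 62 mm above the desk, axes as the reader's. A seated rack has its centre above this point (21 mm), its length along x, either way round. The fence face is at x = +56 mm, the stop block's face at y = -29 mm
- reader_glass: dark flat glass window, top 62 mm above the desk, x -90 to +56 mm, y -59 to +75 mm in the reader's frame; rigid and slick, friction about 0.3 (origin same as the reader's)
- reader_fence: aluminium fence across the back of the glass: face at x = +56 mm of the reader, 160 mm wide, top 20 mm above the glass; rigid (origin same as the reader's)
- reader_stop: aluminium stop block in the right-hand corner by the fence: x +34 to +56 mm, y -47 to -29 mm of the reader, top 20 mm above the glass (origin same as the reader's)
- rack_a: charcoal sample rack, 112 mm long (its x) by 58 mm wide (its y) by 42 mm high, flat sides, 0.22 to 0.37 kg, with small screw-cap vials in 2 x 4 places, a few empty, caps topping out 62 mm above its underside (the orange-capped vials sit firmly; only the one in the corner well at its -x, -y end is loose). Origin at the centre of its underside, which stands on the desk at the start
- rack_b: second rack, the same as rack_a in size and build
- rack_a_center (a point): centre of rack_a, 21 mm above its underside, axes as the rack's; it can be gripped across its 58 mm width here
- rack_b_center (a point): the same point of rack_b
- rack_a_well (a point): where the middle of the loose vial sits in rack_a: 40.5 mm towards its -x end and 13.5 mm to its -y side of the centre, 33 mm above its underside
- rack_b_well (a point): the same point of rack_b
- control_vial_center (a point): middle of the green-capped control vial (20 mm thick, 58 mm tall, cap 23 mm across), upright in the well of one of the racks
- other_vial_center (a point): middle of the loose orange-capped vial of the same shape, in the well of the other rack
- tube_rack: black foam tube rack 110 x 210 x 45 mm with orange-capped tubes to 96 mm high; origin under its centre; bystander
- mouse: black computer mouse 105 x 60 x 30 mm, origin under its centre; bystander
- marker: marker pen 125 mm long, 12 mm thick, lying along its x on the desk, from 50 mm behind to 75 mm ahead of its origin; bystander
There are look-alikes about, which are no part of the job. Leave any yellow look-alike of the rack_b alone.

How it is judged (in metres and radians):
At the end, for the whole second after the job is handed in: Green-capped-vial rack flat on the glass, centre within 4 mm of the seat in x and -3 to +5 mm in y, square within 0.06 rad, fingers on it, glass force over 7 N (weight included) and fence force over 3 N at once; vial in place; other rack moved under 20 mm (((x of rack_a_center in the frame of reader_seat between -0.004 and 0.004 m and y of rack_a_center in the frame of reader_seat between -0.003 and 0.005 m and z of rack_a_center in the frame of reader_seat between 0.018 and 0.024 m and angle between rack_a's own z axis and vertical below 0.04 rad and angle between the x axis of rack_a and the x axis of reader, either way round below 0.06 rad and distance between control_vial_center and rack_a_well below 0.01 m and contact force between rack_a and reader_glass above 7 N and contact force between rack_a and reader_fence above 3 N and contact force between rack_a and the fingers above 2 N and linear speed of rack_a below 0.02 m/s and distance of rack_b_center from where it was at the start of the episode below 0.02 m) or (x of rack_b_center in the frame of reader_seat between -0.004 and 0.004 m and y of rack_b_center in the frame of reader_seat between -0.003 and 0.005 m and z of rack_b_center in the frame of reader_seat between 0.018 and 0.024 m and angle between rack_b's own z axis and vertical below 0.04 rad and angle between the x axis of rack_b and the x axis of reader, either way round below 0.06 rad and distance between control_vial_center and rack_b_well below 0.01 m and contact force between rack_b and reader_glass above 7 N and contact force between rack_b and reader_fence above 3 N and contact force between rack_b and the fingers above 2 N and linear speed of rack_b below 0.02 m/s and distance of rack_a_center from where it was at the start of the episode below 0.02 m))); the arm keeps its last pose, push and grip.
It fails at once if the wrong rack is put on the reader ((distance between control_vial_center and rack_a_well below 0.03 m and contact force between rack_b and reader above 0.5 N) or (distance between control_vial_center and rack_b_well below 0.03 m and contact force between rack_a and reader above 0.5 N)).
It fails at once if the other rack is moved by more than 20 mm ((distance between control_vial_center and rack_a_well below 0.03 m and distance of rack_b_center from where it was at the start of the episode above 0.02 m) or (distance between control_vial_center and rack_b_well below 0.03 m and distance of rack_a_center from where it was at the start of the episode above 0.02 m)).
It fails at once if a vial comes out of its rack ((not (distance between control_vial_center and rack_a_well below 0.012 m) and not (distance between control_vial_center and rack_b_well below 0.012 m)) or (not (distance between other_vial_center and rack_a_well below 0.012 m) and not (distance between other_vial_center and rack_b_well below 0.012 m))).
It fails at once if the glass is struck or pressed with more than 60 N (contact force between anything else and reader_glass above 60 N).
It fails at once if something else on the desk is moved by more than 30 mm (distance of any of tube_rack, mouse, marker from where it was at the start of the episode above 0.03 m).
It also fails if it takes over 54 s, if anything falls off the work surface, if the arm or the gripper's body presses on something with over 40 N, if the wrist force passes 120 N, or if a joint passes its speed limit or range.

### The arm

A 6-joint arm with a two-finger parallel gripper is mounted at the origin on the work surface. World frame = base frame: x ahead of the robot, y to its left, z up, the work surface at z = 0. Lengths are in m, angles in degrees, forces in N, time in s.
With the tool pointing down it reaches from about 0.3 to 0.75 m from the base axis. Payload 8.5 kg.
Tool frame: the origin (TCP) lies at the very end of the fingers, on their centre line; the grasp point (between the pads) lies 19 mm behind it; z points along the fingers, y is the direction in which the jaws open and shut (so a half turn about z gives the same grasp; the last joint's range is limited). The gripper opens to 85 mm and grips with 20 to 120 N. Pads are 22 mm wide; open, the fingers measure 114 mm over their backs; the gripper's body (76 mm by 85 mm) begins 54 mm behind the grasp point. The pads swing forward as they close: fully open they stand 13 mm farther back than shut.
Start: joints at [-76.45, 21.807, 74.336, -0, 83.858, -12.336], TCP at [0.24, -0.495, 0.231] pointing down, gripper open.
Joint ranges: [-178.18, 178.18], [-50.72, 133.34], [12.68, 142.11], [-81.47, 261.47], [9.98, 163.14], [-165.26, 165.26]. Speed limits (degrees/s): [136.94, 136.94, 180, 180, 180, 180].

### API

Orientations are given as a 3x3 rotation matrix whose columns are the frame's x, y, z axes.
In Python, from rig import env, vision, close_job, spotter gives the robot as it stands. The module is installed in compiled form; this text tells all that it offers.
- The arm moves only by the tool jog_arm, never from a script. Its argument "plan" is a list that holds one entry, the list of rows, each a list of 6 numbers: the shift along the tool's x, y, z in units of 40 mm (1.0 is 40 mm), then the turn, a rotation vector about the tool's x, y, z in units of 0.15 rad (1.0 is 0.15 rad). A call has 1 to 10 rows; each row shifts and turns the commanded pose from where the row before left it, along the tool's axes as they then stand; what a row does not reach is not made up. A row lasts 1/10 s, in which the tool goes at most 50 mm and 8.59 degrees, less where a joint would pass 70% of its speed; a pose out of reach is approached as far as the arm can. A call with a number of a shift or a turn outside -1 to 1 is refused whole. A call with a gripper value outside its range is refused whole. "grip" is the opening, from -1 (shut) to 1 (fully open), set as the call begins (left out, the last holds). The fingers move at their own pace and stop on an object; "squeeze" is the grip in N (left out, the last holds). Time passes only in rows, so rows that do not move let the fingers close. It gives the time, the measured TCP pose, the force and the opening at its end, in the units of the state.
- env.observe(): the state, without advancing time (a new reading comes with each control period).
- vision.get_image(name): name is "scene" or "top" or "wrist"; returns (picture, depth): 384x512x3 uint8, red, green, blue; 384x512 float32, m along the optical axis (not along the pixel's ray), 0 where there is no reading.
- vision.camera_info(name): a dict with "fx", "fy", "cx", "cy" (pixels), "rvec" (rotation vector, rad) and "tvec" (3), from world to camera coordinates, as OpenCV has them. Camera axes: x right, y down, z forward; pixel columns grow to the right and rows downward; lengths in m; the calibration is good to about 2 mm. The wrist camera is an equidistant fisheye: a pixel r from the principal point sees the ray r / f radians off the axis. A picture is of the moment at which its call begins: read the wrist's pose just before it. camera_info takes no time and is no camera call; for the wrist camera it gives the pose at the moment of the call.
- close_job(): hands the job in, once; it reports no verdict.
Trained networks look in the newest picture that a camera, given by its name, has taken for a name from the list of things; names that differ only in an ending like _2 or _b are one class to them, and where a whole thing is asked for, a point or a joint stands for the part that bears it (a point fixed in the world has none). Each returns a list of dicts, best first, with "score" (0 to 1); they miss things now and then, are a little off and sometimes report something else, mostly with a low value. They report only what shows in the picture. A call takes as long as a camera call. They do not tell look-alikes from the thing itself.
- spotter.trace(camera, query): "pixels" (384x512 bool, what is visible of it) and "rect" ([left, top, right, bottom] in pixels, round what is visible of it).
The state is a dict: "time_s": time; "q": joint angles; "qvel": joint speeds; "joint_efforts": joint torques, N m; "position": TCP position; "tool_rot": TCP orientation; "ft_force": force on the tool from outside, world axes, zero at the start; "wrist_torque": the same for the moment, N m; "grip_width": finger opening in m.
Only numpy, scipy, OpenCV 4.12 (cv2) and the standard library are available. Lean on these libraries where they do the work, as an engineer would, in place of code of your own. Each camera call takes 0.05 s, during which the arm holds its last target.

## Working session

There is one attempt and no reset: what is moved stays moved. The work goes in short steps, Python scripts to look and compute and a tool call to move; the robot and the scene stay as the last step left them, time stands still between calls to the robot, and variables do not carry over. Pictures are saved under pics/ and viewed, and the job is handed in when it is done.

Besides the shell and the picture viewer there is one more tool, called after "Request:" by a JSON object that holds its "api" and its "payload", one argument or row to a line. jog_arm: Moves the arm, as the interface text tells. Its arguments: {"type":"object","properties":{"plan":{"type":"array"},"grip":{"type":"number"},"squeeze":{"type":"number"}},"required":["plan"]}

```bash
mkdir -p pics; ls; python3 - <<'E'
from rig import env, vision
import cv2
s=env.observe(); print(s['time_s'],s['position'],s['ft_force'],s['grip_width'])
for n in ['scene','top','wrist']:
    p,d=vision.get_image(n); cv2.imwrite(f'pics/{n}0.png',p[:,:,::-1]); 
    import numpy as np; np.save(f'pics/{n}0d.npy',d); print(n,vision.camera_info(n))
E
```

```text
pics
0.0 [ 0.24004261 -0.49453363  0.23070354] [-0.38584464  1.14053924  0.24907932] 0.08569050458509886
scene {'fx': 411.9371502367501, 'fy': 411.9371502367501, 'cx': 255.03880358211325, 'cy': 194.26463803605162, 'rvec': array([ 1.22351108,  2.09197652, -1.07342405]), 'tvec': array([ 0.26350644, -0.201345  ,  1.36765577])}
top {'fx': 416.49518419252337, 'fy': 416.49518419252337, 'cx': 254.89864293054666, 'cy': 192.86147089950376, 'rvec': array([ 2.17509579, -2.12206814,  0.22742301]), 'tvec': array([-0.03413814,  0.52170979,  0.92279718])}
wrist {'fx': 297.3186396354542, 'fy': 297.3186396354542, 'cx': 249.15705279903517, 'cy': 195.26096370236957, 'rvec': array([-2.46691397,  1.54516337,  0.20622046]), 'tvec': array([-0.54966495, -0.03353293,  0.37794237])}
```

View pics/scene0.png

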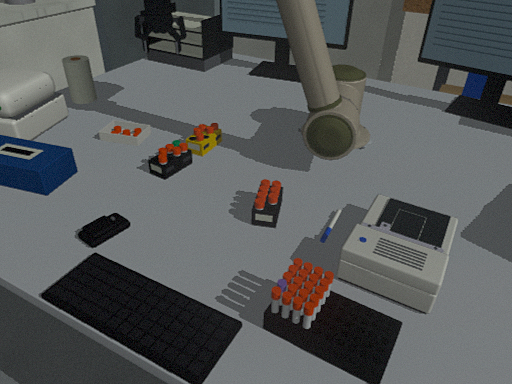

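View pics/top0.png

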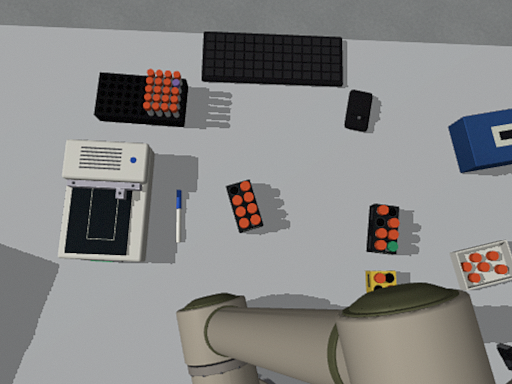

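View pics/wrist0.png

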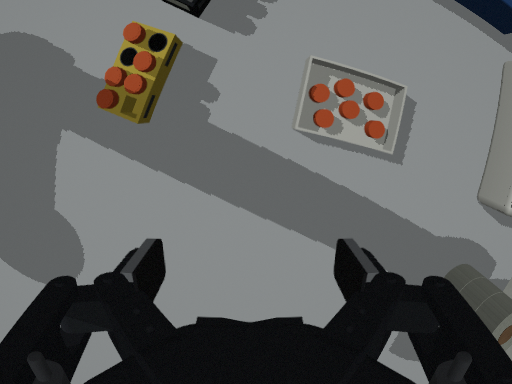

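The top view shows these candidates:
- Charcoal rack with a green cap at (383,229), green cap at (392,246). This is my choice.
- All-orange charcoal rack at (243,206).
- Yellow look-alike at (381,280).
- White tray with caps at (485,263).
- Black tube rack at (142,98).

The reader is at (105,200), with its fence at about (105,184) and the stop at (122,192). Next I'll check close crops and take measurements.

```bash
cat > h.py <<'E'
import numpy as np, cv2
from rig import env, vision, spotter
def cam(n):
    c=vision.camera_info(n); R=cv2.Rodrigues(np.array(c['rvec']))[0]; return c,R,np.array(c['tvec'])
def unproj(n,u,v,z):  # depth
    c,R,t=cam(n); u=np.asarray(u,float);v=np.asarray(v,float);z=np.asarray(z,float)
    P=np.stack([(u-c['cx'])/c['fx']*z,(v-c['cy'])/c['fy']*z,z],-1)
    return (P-t)@R
def onplane(n,u,v,h):
    c,R,t=cam(n); o=-R.T@t
    d=np.array([(u-c['cx'])/c['fx'],(v-c['cy'])/c['fy'],1.0])@R
    return o+d*(h-o[2])/d[2]
def proj(n,P):
    c,R,t=cam(n); Q=np.atleast_2d(P)@R.T+t
    return np.stack([Q[:,0]/Q[:,2]*c['fx']+c['cx'],Q[:,1]/Q[:,2]*c['fy']+c['cy']],-1)
E
python3 - <<'E'
from h import *
p=cv2.imread('pics/top0.png'); d=np.load('pics/top0d.npy')
for nm,(a,b,c,e) in dict(A=(345,190,445,300),B=(205,165,285,250),R=(50,130,200,270)).items():
    cv2.imwrite(f'pics/c{nm}.png',cv2.resize(p[b:e,a:c],None,fx=5 if nm!='R' else 4,fy=5 if nm!='R' else 4,interpolation=cv2.INTER_NEAREST))
vv,uu=np.mgrid[0:384,0:512]
P=unproj('top',uu,vv,d)
np.save('pics/P.npy',P)
print(P[206,243],P[229,383],P[246,392],P[220,100],P[160,100],P[300,250])
for q in ['reader','rack_a','control_vial_center','reader_glass','reader_fence','reader_stop']:
    r=spotter.trace('top',q)
    print(q,[(round(x['score'],2),x['rect']) for x in r[:5]])
E
```

```text
[0.4916965  0.00553543 0.03945593] [ 0.44419897 -0.31467958  0.06181905] [ 0.40627683 -0.335045    0.05929883] [0.44861798 0.32340225 0.06076762] [0.57850498 0.32458357 0.09105019] [ 0.27667001 -0.01685585  0.00098255]
reader [(0.85, [56.8, 139.8, 153.1, 262.7])]
rack_a [(0.95, [365.0, 267.9, 393.0, 291.2]), (0.87, [363.4, 199.6, 400.6, 252.2]), (0.61, [227.0, 178.4, 264.3, 231.6])]
control_vial_center [(0.51, [383.3, 238.1, 396.4, 252.9]), (0.42, [364.4, 203.0, 401.0, 250.7])]
reader_glass [(0.92, [65.1, 188.4, 131.6, 254.7])]
reader_fence [(0.61, [68.2, 178.6, 143.4, 189.0])]
reader_stop [(0.41, [117.8, 187.3, 123.5, 198.9])]
```

```bash
python3 - <<'E'
import cv2,numpy as np
a=cv2.imread('pics/cA.png');b=cv2.imread('pics/cB.png')
print(a.shape,b.shape)
h=550;o=np.zeros((h,910,3),np.uint8);o[:,:500]=a[:550];o[:425,505:905]=b
cv2.imwrite('pics/cAB.png',cv2.resize(o,None,fx=.85,fy=.85))
E
```

```text
(550, 500, 3) (425, 400, 3)
```

View pics/cAB.png

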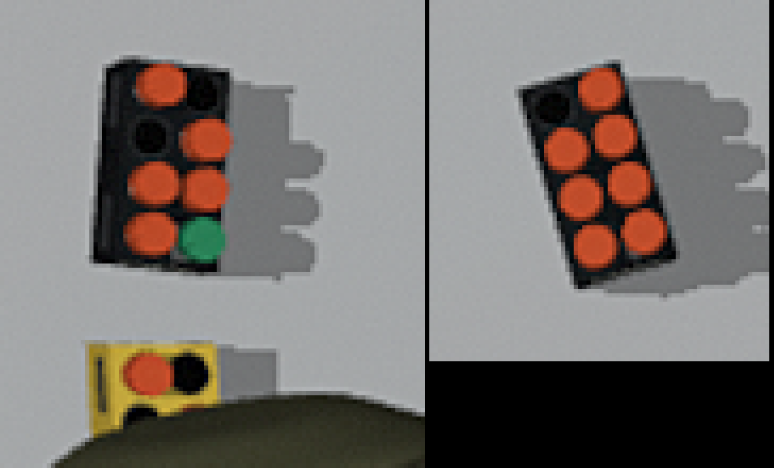

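View pics/cR.png

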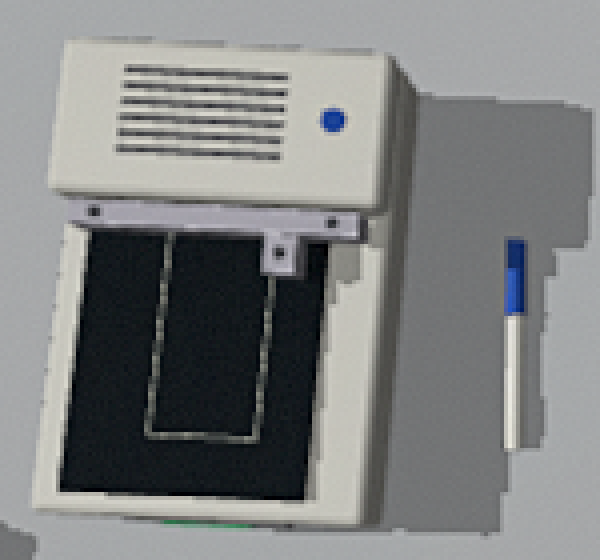

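```bash
cat > meas.py <<'E'
from h import *
P=np.load('pics/P.npy')
def rect(m,zmin):
    Q=P[m]; Q=Q[Q[:,2]>zmin]; 
    (c,s,a)=cv2.minAreaRect((Q[:,:2]*1000).astype(np.float32)); box=cv2.boxPoints((c,s,a))
    return len(Q),c,s,a,box
vv,uu=np.mgrid[0:384,0:512]
for nm,b in dict(A=(358,193,408,262),B=(220,172,270,238),R=(50,132,160,268)).items():
    m=(uu>b[0])&(uu<b[2])&(vv>b[1])&(vv<b[3])
    n,c,s,a,box=rect(m,0.03 if nm!='R' else .05)
    print(nm,n,np.round(c,1),np.round(s,1),round(a,2)); print(np.round(box,1).tolist())
    if nm!='R':
        Q=P[m]; Q=Q[(Q[:,2]>.03)&(Q[:,2]<.08)]; print('z hi',np.percentile(Q[:,2],[5,50,95]))
# reader by image corners at 62mm (crop/4 + offset)
f=lambda x,y,h:np.round(onplane('top',50+x/4,130+y/4,h)*1000,1)
for nm,x,y,h in [('outBL',150,435,62),('outBR',257,438,62),('glBL',62,489,62),('glBR',305,498,62),('fenceL',68,221,82),('fenceR',361,238,82),('stopBL',262,272,82),('stopBR',293,274,82),('caseFL',33,508,62),('caseFR',362,524,62)]:
    print(nm,f(x,y,h))
E
python3 meas.py
```

```text
A 1286 [ 434.4 -171.9] [120.  385.5] 5.58
[[355.8999938964844, 14.100000381469727], [393.3999938964844, -369.6000061035156], [512.7999877929688, -358.0], [475.29998779296875, 25.799999237060547]]
z hi [0.037698   0.04437511 0.06394882]
B 1209 [457.5  -3. ] [193.7  70.4] 10.44
[[355.8999938964844, 14.100000381469727], [368.70001220703125, -55.099998474121094], [559.0999755859375, -20.100000381469727], [546.4000244140625, 49.20000076293945]]
z hi [0.03976344 0.04503123 0.06420779]
R 10009 [492.4 210.9] [399.5 264.6] 88.76
[[355.79998779296875, 14.100000381469727], [620.2999877929688, 8.399999618530273], [629.0, 407.70001220703125], [364.3999938964844, 413.5]]
outBL [ -2926.6 -21639.1  62000. ]
outBR [ -2909.2 -17838.2  62000. ]
glBL [  -940.2 -24556.6  62000. ]
glBR [  -813.1 -15974.   62000. ]
fenceL [-14256.3 -33585.7  82000. ]
fenceR [-13820.2 -19432.9  82000. ]
stopBL [-12006.8 -24079.5  82000. ]
stopBR [-11949.7 -22583.9  82000. ]
caseFL [  -249.8 -25504.2  62000. ]
caseFR [ 6.12000e+01 -1.38914e+04  6.20000e+04]
```

```bash
sed -i 's/Q=Q\[Q\[:,2\]>zmin\]/Q=Q[(Q[:,2]>zmin)\&(Q[:,2]<.12)]/; s/130+y\/4,h)/130+y\/4,h\/1000)/' meas.py; python3 meas.py
```

```text
A 1276 [ 448.8 -325.1] [ 60.4 112.4] 84.06
[[389.79998779296875, -349.29998779296875], [501.6000061035156, -360.8999938964844], [507.79998779296875, -300.8999938964844], [396.1000061035156, -289.29998779296875]]
z hi [0.037698   0.04437511 0.06394882]
B 1201 [494.8   3.9] [112.6  58.2] 18.01
[[432.29998779296875, 14.100000381469727], [450.20001220703125, -41.20000076293945], [557.2999877929688, -6.400000095367432], [539.2999877929688, 48.900001525878906]]
z hi [0.03976344 0.04503123 0.06420779]
R 9947 [494.7 318. ] [184.9 264.6] 88.62
[[360.20001220703125, 228.6999969482422], [624.7000122070312, 222.39999389648438], [629.2000122070312, 407.29998779296875], [364.6000061035156, 413.6000061035156]]
outBL [406.4 346.7  62. ]
outBR [406.1 288.3  62. ]
glBL [375.8 391.5  62. ]
glBR [373.9 259.7  62. ]
fenceL [521.4 394.5  82. ]
fenceR [516.4 234.2  82. ]
stopBL [495.9 286.9  82. ]
stopBR [495.2 269.9  82. ]
caseFL [365.2 406.1  62. ]
caseFR [360.5 227.7  62. ]
```

The measurements agree with the given sizes. The target rack measures 112×60 mm with its centre at (449,-325) mm, heading -5.9°, and the green vial in its -x,-y corner. The seat is at about (463,317) mm, heading about -1.5°. The green-cap charcoal rack in the crop is the right one.

```bash
cat > go.py <<'E'
# usage: go.py x y z heading(deg of tool-y line measured so that 0: tool y || world +-y) : prints offsets in tool axes
import sys
from h import *
from scipy.spatial.transform import Rotation as Ro
s=env.observe(); R=np.array(s['tool_rot']); p=np.array(s['position'])
print('t',s['time_s'],'p',p.round(4),'F',np.round(s['ft_force'],2),'w',round(s['grip_width'],4)); print(R.round(4).tolist(), 'q',np.round(s['q'],1).tolist())
if len(sys.argv)>4:
    x,y,z,h=map(float,sys.argv[1:5]); a=np.deg2rad(h)
    best=None
    for sg in (1,-1):
        X=sg*np.array([np.cos(a),np.sin(a),0]); Z=np.array([0,0,-1.]); T=np.stack([X,np.cross(Z,X),Z],1)
        rv=Ro.from_matrix(R.T@T).as_rotvec()
        if best is None or np.linalg.norm(rv)<np.linalg.norm(best[0]): best=(rv,T)
    rv,T=best; D=np.array([x,y,z])-p
    print('turn units',(rv/.15).round(3)); print('shift now-axes units',(R.T@D/.04).round(3),' shift after-turn axes',(T.T@D/.04).round(3))
E
python3 go.py 0.449 -0.325 0.15 -5.9
```

```text
t 0.45 p [ 0.2401 -0.4948  0.2312] F [-1.19  0.26  0.17] w 0.0855
[[0.8997, 0.4366, -0.0001], [0.4366, -0.8997, 0.0002], [0.0, -0.0002, -1.0]] q [-76.4, 21.8, 74.3, -0.0, 83.9, -12.3]
turn units [-1.000e-03  0.000e+00  3.699e+00]
shift now-axes units [ 6.551 -1.538  2.031]  shift after-turn axes [ 4.758 -4.758  2.031]
```

Request:
{"api": "jog_arm", "payload": {
  "plan": [
    [[0,0,0,0,0,0.925],[0,0,0,0,0,0.925],[0,0,0,0,0,0.925],[0,0,0,0,0,0.925],[0.8,-0.8,0.3,0,0,0],[0.8,-0.8,0.3,0,0,0],[0.8,-0.8,0.3,0,0,0],[0.8,-0.8,0.3,0,0,0],[0.8,-0.8,0.3,0,0,0],[0.76,-0.76,0.3,0,0,0]]
  ],
  "grip": 1
}}

```text
time_s: 1.45
position: [0.4505, -0.3236, 0.159]
tool_rot: [[0.995, -0.103, 0.0], [-0.103, -0.995, -0.0], [0.0, 0.0, -1.0]]
ft_force: [-0.2, -0.6, -1.3]
grip_width: 0.0854
```

```bash
python3 go.py 0.449 -0.325 0.15 -5.9; python3 - <<'E'
from h import *
p,d=vision.get_image('wrist'); cv2.imwrite('pics/w1.png',p[:,:,::-1])
p,d=vision.get_image('scene'); cv2.imwrite('pics/s1.png',p[:,:,::-1])
E
```

```text
t 1.45 p [ 0.4505 -0.3236  0.159 ] F [-0.16 -0.61 -1.31] w 0.0854
[[0.9947, -0.1029, 0.0003], [-0.1029, -0.9947, -0.0002], [0.0003, 0.0002, -1.0]] q [-47.9, 25.8, 80.4, 0.0, 73.7, 48.0]
turn units [ 0.001 -0.002 -0.001]
shift now-axes units [-0.033  0.038  0.225]  shift after-turn axes [-0.033  0.038  0.225]
```

View pics/w1.png

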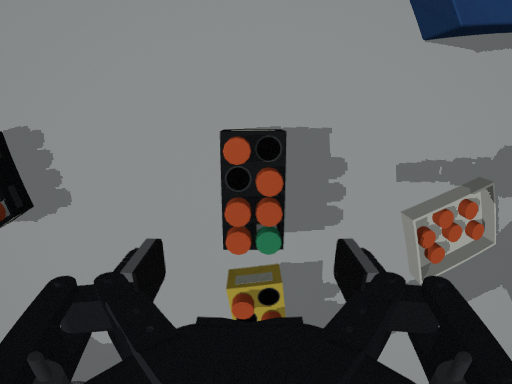

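The wrist view shows the charcoal rack centred at about (253,190), with the green cap at (267,240) and the yellow look-alike below it at (257,290). I'll cross-check its position from the fisheye.

```bash
cat >> h.py <<'E'
def fish(u,v,h):
    c,R,t=cam('wrist'); o=-R.T@t; x,y=u-c['cx'],v-c['cy']; r=np.hypot(x,y); th=r/c['fx']
    d=np.array([np.sin(th)*x/r,np.sin(th)*y/r,np.cos(th)])@R
    return o+d*(h-o[2])/d[2]
E
python3 - <<'E'
from h import *
Q=np.array([fish(u,v,.042) for u,v in [(221,131),(286,131),(284,248),(222,249)]]); print((Q*1000).round(1), Q.mean(0))
print(fish(267.5,240,.062))
E
```

```text
[[ 507.5 -302.    42. ]
 [ 502.1 -358.    42. ]
 [ 392.3 -348.7   42. ]
 [ 397.2 -289.4   42. ]] [ 0.44977659 -0.32450925  0.042     ]
[ 0.41138636 -0.33311053  0.062     ]
```

Request:
{"api": "jog_arm", "payload": {
  "plan": [
    [[-0.03,0.03,0.7,0,0,0],[0,0,0.7,0,0,0],[0,0,0.7,0,0,0],[0,0,0.6,0,0,0],[0,0,0.5,0,0,0],[0,0,0.35,0,0,0],[0,0,0.28,0,0,0],[0,0,0,0,0,0],[0,0,0,0,0,0]]
  ]
}}

```text
time_s: 2.45
position: [0.4479, -0.3265, 0.0066]
tool_rot: [[0.995, -0.103, 0.0], [-0.103, -0.995, -0.001], [0.0, 0.0, -1.0]]
ft_force: [-0.7, 0.3, 0.1]
grip_width: 0.0856
```

Request:
{"api": "jog_arm", "payload": {
  "plan": [
    [[0,0,0,0,0,0],[0,0,0,0,0,0],[0,0,0,0,0,0],[0,0,0,0,0,0],[0,0,0,0,0,0],[0,0,0,0,0,0],[0,0,0,0,0,0]]
  ],
  "grip": -1,
  "squeeze": 45
}}

```text
time_s: 3.15
position: [0.4481, -0.3265, 0.007]
tool_rot: [[0.995, -0.103, 0.001], [-0.103, -0.995, -0.001], [0.001, 0.001, -1.0]]
ft_force: [-0.3, 0.0, 6.4]
grip_width: 0.0575
```

```bash
python3 go.py; python3 - <<'E'
from h import *
p,d=vision.get_image('wrist'); cv2.imwrite('pics/w2.png',p[:,:,::-1])
E
```

```text
t 3.15 p [ 0.4481 -0.3265  0.007 ] F [-0.33  0.03  6.39] w 0.0575
[[0.9947, -0.1029, 0.001], [-0.1029, -0.9947, -0.0013], [0.0011, 0.0011, -1.0]] q [-48.3, 37.1, 90.1, -0.0, 52.8, 47.6]
```

View pics/w2.png

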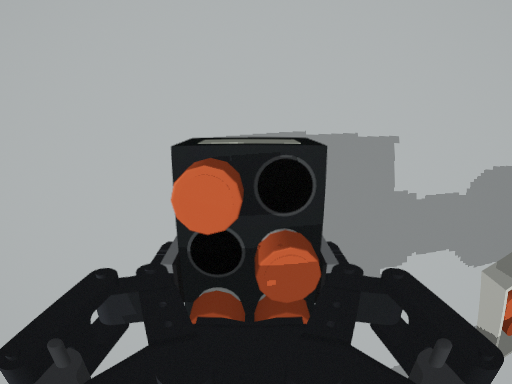

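The wrist view shows the rack held between the fingers with its far end square at row 140. The 57.5 mm opening matches the rack width, so I'll lift.

Request:
{"api": "jog_arm", "payload": {
  "plan": [
    [[0,0,-0.2,0,0,0],[0,0,-0.4,0,0,0],[0,0,-0.6,0,0,0],[0,0,-0.7,0,0,0],[0,0,-0.7,0,0,0],[0,0,-0.6,0,0,0],[0,0,-0.5,0,0,0],[0,0,-0.2,0,0,0],[0,0,0,0,0,0]]
  ]
}}

```text
time_s: 4.1
position: [0.4479, -0.3261, 0.1628]
tool_rot: [[0.995, -0.103, 0.001], [-0.103, -0.995, -0.001], [0.001, 0.001, -1.0]]
ft_force: [-0.3, 0.1, -4.1]
grip_width: 0.0573
```

```bash
python3 go.py 0.455 0.319 0.165 -1.5; python3 - <<'E'
from h import *
p,d=vision.get_image('wrist'); cv2.imwrite('pics/w3.png',p[:,:,::-1])
p,d=vision.get_image('scene'); cv2.imwrite('pics/s3.png',p[:,:,::-1])
E
```

```text
t 4.1 p [ 0.4479 -0.3261  0.1628] F [-0.27  0.14 -4.1 ] w 0.0573
[[0.9947, -0.1029, 0.0009], [-0.1029, -0.9947, -0.001], [0.001, 0.0009, -1.0]] q [-48.3, 25.5, 80.2, 0.0, 74.2, 47.6]
turn units [ 0.006 -0.007 -0.513]
shift now-axes units [ -1.484 -16.061  -0.071]  shift after-turn axes [ -0.245 -16.128  -0.055]
```

View pics/w3.png

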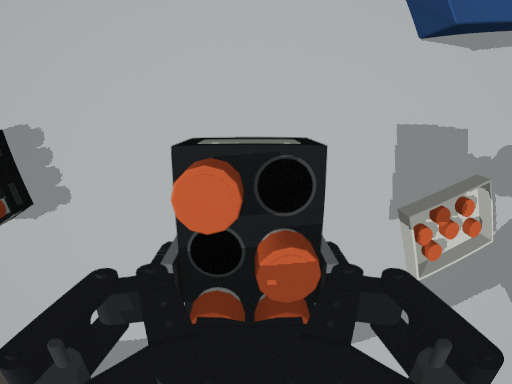

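View pics/s3.png

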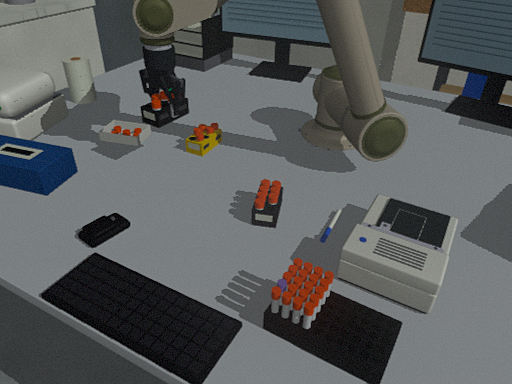

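The rack is lifted level and the other rack hasn't moved. Now I'll carry it across.

Request:
{"api": "jog_arm", "payload": {
  "plan": [
    [[0,0,0,0,0,-0.26],[0,0,0,0,0,-0.25],[0,-0.2,0,0,0,0],[0,-0.4,0,0,0,0],[0,-0.6,0,0,0,0],[0,-0.8,0,0,0,0],[0,-0.8,0,0,0,0],[0,-0.8,0,0,0,0],[0,-0.8,0,0,0,0],[0,-0.8,0,0,0,0]]
  ]
}}

```text
time_s: 5.2
position: [0.4526, -0.1156, 0.1619]
tool_rot: [[1.0, -0.027, -0.001], [-0.027, -1.0, 0.001], [-0.001, -0.001, -1.0]]
ft_force: [0.6, 0.3, -2.9]
grip_width: 0.0575
```

Request:
{"api": "jog_arm", "payload": {
  "plan": [
    [[0,-0.8,0,0,0,0],[0,-0.8,0,0,0,0],[0,-0.8,0,0,0,0],[0,-0.8,0,0,0,0],[0,-0.8,0,0,0,0],[0,-0.8,0,0,0,0],[0,-0.8,0,0,0,0],[0,-0.8,0,0,0,0],[0,-0.8,0,0,0,0],[0,-0.8,0,0,0,0]]
  ]
}}

```text
time_s: 6.2
position: [0.4604, 0.2038, 0.1619]
tool_rot: [[1.0, -0.027, -0.001], [-0.027, -1.0, 0.0], [-0.001, 0.0, -1.0]]
ft_force: [0.5, 0.1, -2.6]
grip_width: 0.0575
```

```bash
python3 go.py 0.452 0.319 0.165 -1.5
```

```text
t 6.2 p [0.4604 0.2038 0.1619] F [ 0.46  0.13 -2.64] w 0.0575
[[0.9996, -0.0269, -0.0009], [-0.0269, -0.9996, 0.0], [-0.0009, 0.0, -1.0]] q [10.4, 21.0, 88.2, 0.0, 70.9, 101.9]
turn units [ 0.     0.006 -0.005]
shift now-axes units [-0.288 -2.874 -0.078]  shift after-turn axes [-0.286 -2.874 -0.079]
```

Request:
{"api": "jog_arm", "payload": {
  "plan": [
    [[-0.08,-0.7,0,0,0,0],[-0.08,-0.7,0,0,0,0],[-0.08,-0.6,0,0,0,0],[-0.08,-0.5,0,0,0,0],[-0.08,-0.3,0,0,0,0],[0,-0.07,0,0,0,0],[0,0,0,0,0,0],[0,0,0,0,0,0]]
  ]
}}

```text
time_s: 7.0
position: [0.449, 0.3162, 0.1621]
tool_rot: [[1.0, -0.028, -0.0], [-0.028, -1.0, -0.0], [-0.0, 0.0, -1.0]]
ft_force: [0.2, -0.3, -3.6]
grip_width: 0.0574
```

```bash
python3 go.py 0.447 0.319 0.08 -1.5; python3 - <<'E'
from h import *
p,d=vision.get_image('wrist'); cv2.imwrite('pics/w4.png',p[:,:,::-1])
p,d=vision.get_image('top'); cv2.imwrite('pics/t4.png',cv2.resize(p[120:290,40:220,::-1],None,fx=4,fy=3.5)); cv2.imwrite('pics/t4f.png',p[:,:,::-1]); np.save('pics/t4d.npy',d)
E
```

```text
t 7.0 p [0.449  0.3162 0.1621] F [ 0.2  -0.29 -3.57] w 0.0574
[[0.9996, -0.0275, -0.0002], [-0.0275, -0.9996, -0.0003], [-0.0002, 0.0003, -1.0]] q [22.8, 25.2, 81.0, -0.0, 73.8, 114.4]
turn units [ 0.002  0.001 -0.009]
shift now-axes units [-0.05  -0.069  2.052]  shift after-turn axes [-0.051 -0.068  2.052]
```

View pics/w4.png

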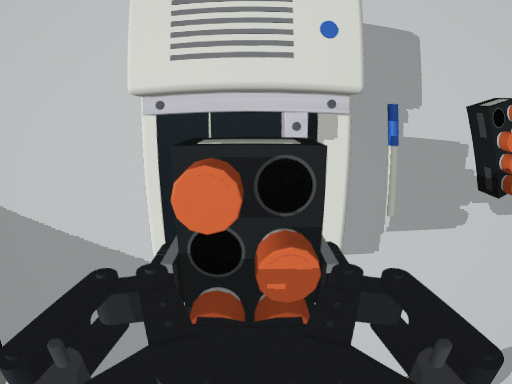

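View pics/t4.png

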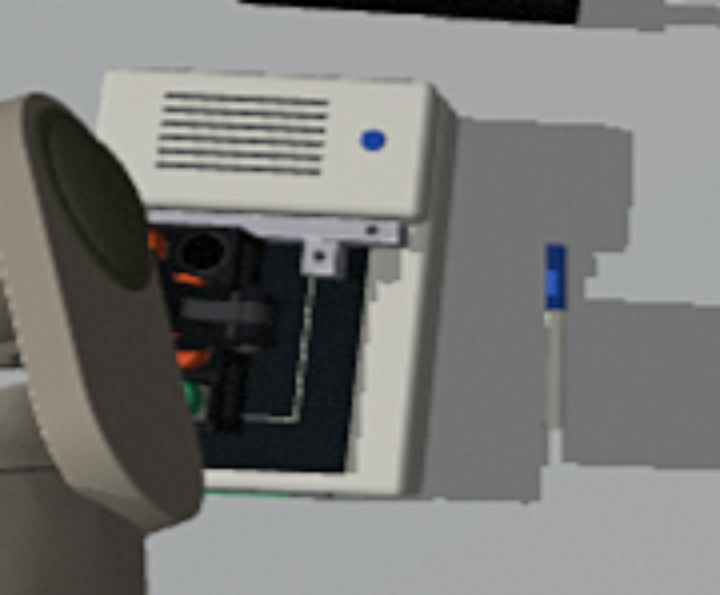

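The wrist view shows the fence's front edge at row ~112 (cols 142–349), the stop's left face at col 284 with its front at row 137, and the rack held square. I'll measure these with the fisheye.

```bash
python3 - <<'E'
from h import *
p=cv2.imread('pics/w4.png'); cv2.imwrite('pics/w4c.png',cv2.resize(p[85:165,130:360],None,fx=3.4,fy=3.4,interpolation=cv2.INTER_NEAREST))
for nm,u,v,h in [('fL',143,112,.082),('fR',349,112,.082),('stopBL',284,137,.082),('stopBR',307,137,.082),('outL',209,118,.062),('outL2',210,135,.062),('glL',158,118,.062),('glR',318,118,.062)]:
    print(nm,(fish(u,v,h)*1000).round(1))
E
```

```text
fL [523.8 395.9  82. ]
fR [519.1 237.6  82. ]
stopBL [499.5 288.7  82. ]
stopBR [499.4 271.1  82. ]
outL [515.5 346.9  62. ]
outL2 [501.5 346.7  62. ]
glL [518.4 390.1  62. ]
glR [513.8 257.8  62. ]
```

View pics/w4c.png

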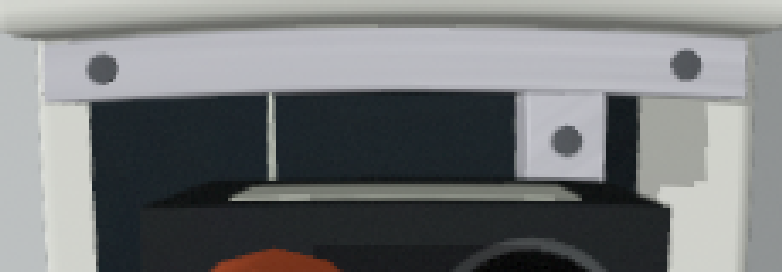

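Request:
{"api": "jog_arm", "payload": {
  "plan": [
    [[-0.15,-0.12,0,0,0,0],[-0.15,0,0.3,0,0,0],[0,0,0.5,0,0,0],[0,0,0.5,0,0,0],[0,0,0.4,0,0,0],[0,0,0.25,0,0,0],[0,0,0.1,0,0,0],[0,0,0,0,0,0],[0,0,0,0,0,0]]
  ]
}}

```text
time_s: 8.0
position: [0.4375, 0.3222, 0.0808]
tool_rot: [[1.0, -0.027, 0.001], [-0.027, -1.0, 0.001], [0.001, -0.001, -1.0]]
ft_force: [-0.8, 0.2, -2.4]
grip_width: 0.0576
```

```bash
python3 go.py 0.437 0.321 0.07 -1.6; python3 - <<'E'
from h import *
p,d=vision.get_image('wrist'); cv2.imwrite('pics/w5.png',p[:,:,::-1])
E
```

```text
t 8.0 p [0.4375 0.3222 0.0808] F [-0.76  0.15 -2.36] w 0.0576
[[0.9996, -0.0267, 0.0012], [-0.0267, -0.9996, 0.0006], [0.0012, -0.0006, -1.0]] q [23.9, 30.1, 88.1, 0.0, 61.8, 115.4]
turn units [-0.004 -0.008  0.008]
shift now-axes units [-0.011  0.031  0.271]  shift after-turn axes [-0.011  0.031  0.271]
```

View pics/w5.png

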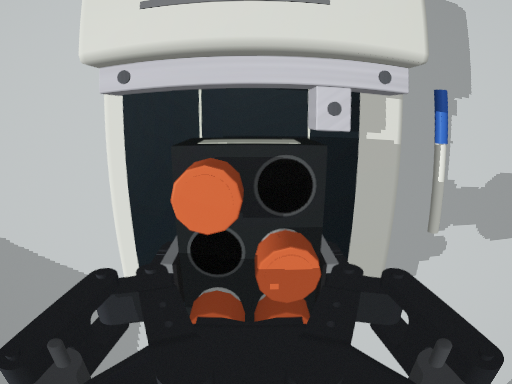

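The view shows the rack centred over the glass between the outline's left line (col 200) and the stop (col 310), clear of the fence. I'll lower it gently.

Request:
{"api": "jog_arm", "payload": {
  "plan": [
    [[0,0,0.06,0,0,0],[0,0,0.06,0,0,0],[0,0,0.05,0,0,0],[0,0,0.04,0,0,0],[0,0,0,0,0,0],[0,0,0,0,0,0]]
  ]
}}

```text
time_s: 8.65
position: [0.4371, 0.322, 0.0717]
tool_rot: [[1.0, -0.027, -0.0], [-0.027, -1.0, -0.0], [-0.0, 0.0, -1.0]]
ft_force: [0.6, -0.1, -2.7]
grip_width: 0.0571
```

Request:
{"api": "jog_arm", "payload": {
  "plan": [
    [[0,0,0.03,0,0,0],[0,0,0.03,0,0,0],[0,0,0,0,0,0],[0,0,0,0,0,0]]
  ]
}}

```text
time_s: 9.05
position: [0.4371, 0.322, 0.0693]
tool_rot: [[1.0, -0.027, -0.0], [-0.027, -1.0, -0.0], [-0.0, 0.0, -1.0]]
ft_force: [-1.2, -0.7, -3.8]
grip_width: 0.0575
```

Request:
{"api": "jog_arm", "payload": {
  "plan": [
    [[0,0,0.025,0,0,0],[0,0,0,0,0,0],[0,0,0,0,0,0]]
  ]
}}

```text
time_s: 9.35
position: [0.4372, 0.3221, 0.069]
tool_rot: [[1.0, -0.027, 0.001], [-0.027, -1.0, 0.0], [0.001, -0.0, -1.0]]
ft_force: [-2.2, -1.9, 5.4]
grip_width: 0.0577
```

Request:
{"api": "jog_arm", "payload": {
  "plan": [
    [[0,0,0.025,0,0,0],[0,0,0,0,0,0],[0,0,0,0,0,0]]
  ]
}}

```text
time_s: 9.65
position: [0.4372, 0.3221, 0.069]
tool_rot: [[1.0, -0.026, 0.001], [-0.026, -1.0, 0.0], [0.001, -0.0, -1.0]]
ft_force: [-4.3, -2.1, 14.6]
grip_width: 0.0573
```

Contact on the glass gives about 10 N/mm. I'll ease the load and slide towards the fence.

Request:
{"api": "jog_arm", "payload": {
  "plan": [
    [[0,0,-0.02,0,0,0],[0.1,0,0,0,0,0],[0.1,0,0,0,0,0],[0.1,0,0,0,0,0],[0.1,0,0,0,0,0],[0.1,0,0,0,0,0],[0.05,0,0,0,0,0],[0,0,0,0,0,0],[0,0,0,0,0,0]]
  ]
}}

```text
time_s: 10.55
position: [0.4596, 0.3217, 0.0691]
tool_rot: [[1.0, -0.027, 0.002], [-0.027, -1.0, 0.001], [0.002, -0.001, -1.0]]
ft_force: [-2.9, -0.1, 7.8]
grip_width: 0.0578
```

```bash
python3 go.py 0.4635 0.318 0.069 -1.6; python3 - <<'E'
from h import *
p,d=vision.get_image('wrist'); cv2.imwrite('pics/w6.png',cv2.resize(p[70:200,100:380,::-1],None,fx=2.8,fy=2.8))
E
```

```text
t 10.55 p [0.4596 0.3217 0.0691] F [-2.92 -0.07  7.8 ] w 0.0578
[[0.9996, -0.0267, 0.0016], [-0.0267, -0.9996, 0.0007], [0.0016, -0.0008, -1.0]] q [22.9, 32.4, 85.9, 0.0, 61.6, 114.4]
turn units [-0.005 -0.011  0.008]
shift now-axes units [0.1   0.089 0.002]  shift after-turn axes [0.1   0.089 0.002]
```

View pics/w6.png

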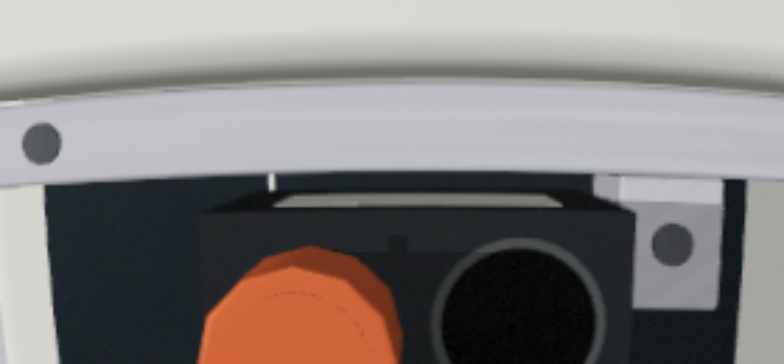

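The crop shows the rack's right side just left of the stop block (gap at cols ~605–630) and a thin dark gap to the fence. I'll nudge it towards the stop until it touches.

Request:
{"api": "jog_arm", "payload": {
  "plan": [
    [[0,0.03,0,0,0,0],[0,0.02,0,0,0,0],[0,0,0,0,0,0],[0,0,0,0,0,0]]
  ]
}}

```text
time_s: 11.0
position: [0.4599, 0.3201, 0.0691]
tool_rot: [[1.0, -0.027, 0.003], [-0.027, -1.0, 0.002], [0.002, -0.002, -1.0]]
ft_force: [0.1, 2.5, 5.9]
grip_width: 0.0576
```

Request:
{"api": "jog_arm", "payload": {
  "plan": [
    [[0,0.025,0,0,0,0],[0,0,0,0,0,0],[0,0,0,0,0,0]]
  ]
}}

```text
time_s: 11.3
position: [0.4599, 0.3192, 0.0691]
tool_rot: [[1.0, -0.027, 0.003], [-0.027, -1.0, 0.002], [0.003, -0.002, -1.0]]
ft_force: [0.1, 2.3, 6.2]
grip_width: 0.0573
```

Request:
{"api": "jog_arm", "payload": {
  "plan": [
    [[0,0.025,0,0,0,0],[0,0,0,0,0,0],[0,0,0,0,0,0]]
  ]
}}

```text
time_s: 11.6
position: [0.4599, 0.3186, 0.0691]
tool_rot: [[1.0, -0.026, 0.003], [-0.026, -1.0, 0.003], [0.003, -0.003, -1.0]]
ft_force: [-0.6, 5.3, 4.7]
grip_width: 0.0575
```

Request:
{"api": "jog_arm", "payload": {
  "plan": [
    [[0,0.02,0,0,0,0],[0,0,0,0,0,0],[0,0,0,0,0,0]]
  ]
}}

```text
time_s: 11.9
position: [0.4599, 0.3185, 0.0692]
tool_rot: [[1.0, -0.026, 0.003], [-0.026, -1.0, 0.004], [0.003, -0.004, -1.0]]
ft_force: [0.3, 9.1, 4.7]
grip_width: 0.0574
```

It has touched the stop at TCP y = 0.3185. I'll relax the side load and then advance to the fence.

Request:
{"api": "jog_arm", "payload": {
  "plan": [
    [[0,-0.025,0,0,0,0],[0.04,0,0,0,0,0],[0.04,0,0,0,0,0],[0,0,0,0,0,0],[0,0,0,0,0,0]]
  ]
}}

```text
time_s: 12.4
position: [0.462, 0.3185, 0.0691]
tool_rot: [[1.0, -0.026, 0.001], [-0.026, -1.0, 0.002], [0.001, -0.002, -1.0]]
ft_force: [-5.3, 4.0, 8.0]
grip_width: 0.0575
```

Request:
{"api": "jog_arm", "payload": {
  "plan": [
    [[0.03,0,0,0,0,0],[0,0,0,0,0,0],[0,0,0,0,0,0]]
  ]
}}

```text
time_s: 12.7
position: [0.4631, 0.3185, 0.0691]
tool_rot: [[1.0, -0.026, 0.0], [-0.026, -1.0, 0.002], [0.0, -0.002, -1.0]]
ft_force: [-6.3, 4.0, 8.5]
grip_width: 0.0573
```

Request:
{"api": "jog_arm", "payload": {
  "plan": [
    [[0.025,0,0,0,0,0],[0,0,0,0,0,0],[0,0,0,0,0,0]]
  ]
}}

```text
time_s: 13.0
position: [0.4633, 0.3185, 0.0691]
tool_rot: [[1.0, -0.026, -0.001], [-0.026, -1.0, 0.002], [-0.001, -0.002, -1.0]]
ft_force: [-8.8, 4.7, 10.1]
grip_width: 0.0573
```

Request:
{"api": "jog_arm", "payload": {
  "plan": [
    [[0.025,0,0,0,0,0],[0,0,0,0,0,0],[0,0,0,0,0,0]]
  ]
}}

```text
time_s: 13.3
position: [0.4633, 0.3185, 0.0691]
tool_rot: [[1.0, -0.026, -0.003], [-0.026, -1.0, 0.001], [-0.003, -0.001, -1.0]]
ft_force: [-14.4, 5.1, 13.9]
grip_width: 0.0575
```

Request:
{"api": "jog_arm", "payload": {
  "plan": [
    [[0.025,0,0.015,0,0,0],[0,0,0,0,0,0],[0,0,0,0,0,0]]
  ]
}}

```text
time_s: 13.6
position: [0.4633, 0.3185, 0.069]
tool_rot: [[1.0, -0.026, -0.005], [-0.026, -1.0, 0.001], [-0.005, -0.001, -1.0]]
ft_force: [-20.7, 4.4, 21.7]
grip_width: 0.0573
```

```bash
python3 go.py; python3 - <<'E'
from h import *
p,d=vision.get_image('wrist'); cv2.imwrite('pics/w7.png',cv2.resize(p[70:200,100:380,::-1],None,fx=2.8,fy=2.8))
E
```

```text
t 13.6 p [0.4633 0.3185 0.069 ] F [-20.69   4.44  21.66] w 0.0573
[[0.9997, -0.0259, -0.0049], [-0.0258, -0.9997, 0.0012], [-0.0049, -0.0011, -1.0]] q [22.4, 32.6, 85.4, 0.2, 62.2, 113.8]
```

View pics/w7.png

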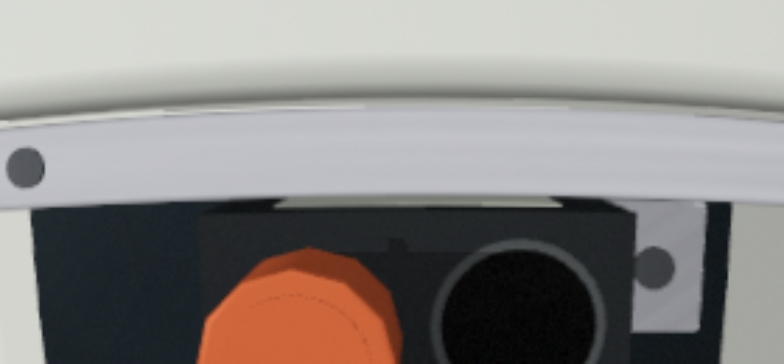

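The rack is flush with the fence and against the stop. Forces are about 21 N into the fence and 22 N down. One last check of the whole scene before handing in.

```bash
python3 - <<'E'
from h import *
p,d=vision.get_image('top'); cv2.imwrite('pics/t8.png',p[:,:,::-1])
vv,uu=np.mgrid[0:384,0:512]; P=unproj('top',uu,vv,d)
m=(uu>220)&(uu<270)&(vv>172)&(vv<238); Q=P[m];Q=Q[(Q[:,2]>.03)&(Q[:,2]<.12)]
print(cv2.minAreaRect((Q[:,:2]*1000).astype(np.float32)))
p,d=vision.get_image('scene'); cv2.imwrite('pics/s8.png',cv2.resize(p[150:320,230:500,::-1],None,fx=2.9,fy=2.9))
E
```

```text
((494.897216796875, 3.867443084716797), (112.62329864501953, 58.219058990478516), 17.971433639526367)
```

View pics/t8.png

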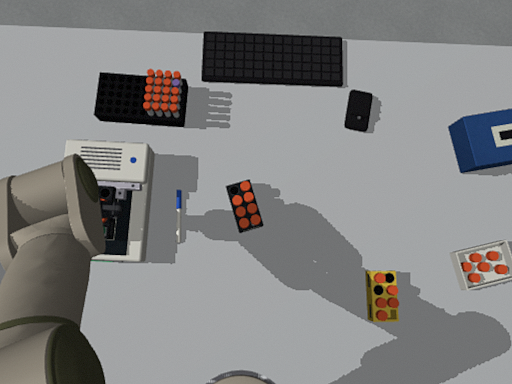

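View pics/s8.png

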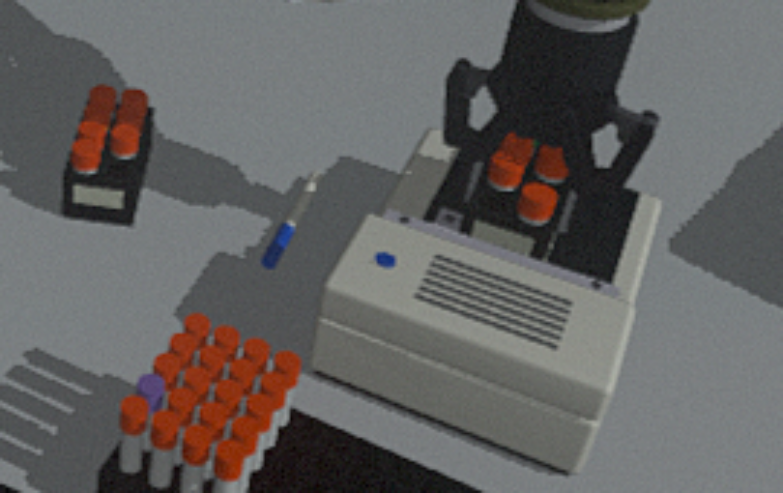

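Request:
{"api": "jog_arm", "payload": {
  "plan": [
    [[0,0,0,0,0,0],[0,0,0,0,0,0],[0,0,0,0,0,0],[0,0,0,0,0,0],[0,0,0,0,0,0]]
  ]
}}

```text
time_s: 14.25
position: [0.4633, 0.3185, 0.069]
tool_rot: [[1.0, -0.026, -0.005], [-0.026, -1.0, 0.001], [-0.005, -0.001, -1.0]]
ft_force: [-19.7, 4.3, 20.1]
grip_width: 0.0573
```

The top view shows the other rack still at (495,4) mm (0.1 mm change), with the marker, mouse and tube rack unmoved. In the scene crop the rack is seated flat in the fence corner, and the forces hold steady at about 20 N each.

```bash
python3 -c "
from rig import close_job; print(close_job())"
```

```text
the job is handed in; nothing more can be done
None
```

The rack with the green-capped vial is on the reader's glass, one short end against the fence and its side against the stop block. I handed the job in at about 14 s with the gripper still holding and pushing it. No verdict was reported.

- **Push:** the wrist read about 20 N down and 20 N into the fence, steady over the last 0.5 s or so. That includes friction, so I estimate at least 17 N on the glass and 13 N on the fence.
- **Position:** both contacts were felt as the force rising with no further movement, at TCP x = 0.4633 and y = 0.3185. My two camera measurements of the seat differed by about 2 mm, so I relied on the contacts. The gripper was tilted 0.005 rad at the end.
- **Other rack and bystanders:** the top camera put the other rack 0.1 mm from its starting place. The mouse, marker, tube rack and yellow look-alike showed no movement by eye.
- **Not confirmed:** the arm hid the green vial in the last pictures. I last saw it during the carry, in its end of the rack, and nothing after that was rough enough to dislodge it.

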